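# Put the seasoning jar away in the roll-top bin

## Robot

A 7-joint arm with a two-finger parallel gripper is mounted at the origin on the work surface. World frame = base frame: x ahead of the robot, y to its left, z up, the work surface at z = 0. Lengths are in m, angles in rad, forces in N, time in s.
With the tool pointing down it reaches from about 0.4 to 0.85 m from the base axis. Payload 4.5 kg.
Tool frame: the origin (TCP) lies midway between the tips of the shut fingers; the grasp point (between the pads) lies robot.grip_depth behind it (robot.grip_depth is the distance from the TCP to the grasp point, in m); z points along the fingers, y is the line along which they close (so a half turn about z gives the same grasp; the last joint's range is limited). The gripper opens to 88 mm and grips with 3 to 60 N. Pads are 18 mm wide; open, the fingers measure 123 mm over their backs; the gripper's body (75 mm by 187 mm) begins 45 mm behind the grasp point.
Start: joints at [1.31, 0.689, -0.195, 1.565, 0.157, 0.902, -0.215], TCP at [0.182, -0.598, 0.208] pointing down, gripper open.
Joint ranges: [-3.01, 3.01], [-0.46, 2.08], [-1.47, 1.51], [0.13, 2.56], [-1, 4.14], [0.04, 2.09], [-2.66, 2.66]. Speed limits (rad/s): [2.57, 2.57, 3.14, 3.14, 3.14, 3.14, 3.14].

## Interface

Orientations are given as a unit quaternion [x, y, z, w].
In Python, from station import robot, eyes gives the robot as it stands. The module is installed in compiled form; this text tells all that it offers.
- The arm moves only by the shell command python3 -m handwheel 'ROWS' [OPENING] [FORCE]. ROWS is JSON, a list that holds one entry, the list of rows, each a list of 4 numbers: the shift along the tool's x, y, z in m, then the turn about the tool's z in rad. A call has 1 to 12 rows; each row is the pose to reach, as a shift and turn from the pose commanded when the call began, along the tool's axes at that moment; what a row does not reach only later rows make up. A row lasts 1/12 s, in which the tool goes at most 41.7 mm and 7.16 degrees, less where a joint would pass 70% of its speed; a pose out of reach is approached as far as the arm can. A call with a gripper value outside its range is refused whole. OPENING is the gripper's target within -1 to 1 (shut at 1, half-way at 0, fully open at -1), set as the call begins (- or left out, the last holds). The fingers move at their own pace and stop on an object; FORCE is the grip in N (left out, the last holds). Time passes only in rows, so rows that repeat a pose let the fingers close. It gives the time, the measured TCP pose, the force, the opening and the grip force at its end, in the units of the state.
- robot.sense(): the state, without advancing time (a new reading comes with each control period).
- eyes.camera(name): name is "scene" or "top" or "wrist"; returns a dict with "img" (384x512x3 uint8, red, green, blue), "fx", "fy", "cx", "cy" (pixels), "dist_coeffs" ([k1, k2, p1, p2, k3] as OpenCV has them; the pictures are not rectified), "extrinsics" (4x4, takes a point from camera to world coordinates); the wrist camera has in their place "hand_eye" (4x4, takes a point from camera to tool coordinates, whose origin is the TCP and whose axes are the flange's). Camera axes: x right, y down, z forward; pixel columns grow to the right and rows downward; lengths in m; the calibration is good to about 2 mm. A picture is of the moment at which its call begins: read the wrist's pose just before it. There is no depth.
- robot.sign_off(): hands the job in; it is judged then, once.
The state is a dict: "time_s": time; "joints": joint angles; "qvel": joint speeds; "effort": joint torques, N m; "ee_pos": TCP position; "tcp_rot": TCP orientation; "force": force on the tool from outside, world axes, zero at the start; "torque": the same for the moment, N m; "gripper_width": opening from 0.0 (shut) to 1.0 (fully open); "gripper_force": force on a finger pad.
Only numpy, scipy, OpenCV 4.12 (cv2) and the standard library are available. Lean on these libraries where they do the work, as an engineer would, in place of code of your own. Each camera call takes 0.05 s, during which the arm holds its last target. There are 200 camera calls.

## Task

Roll the slatted cover of the steel seasoning bin right up, set the green-capped jar down gently, upright, in the free space between the two white-capped jars inside, and let go of it. Then roll the cover fully shut again without slamming it, leaving everything else where it stands.

Things in the scene. Friction and masses are not known exactly. Their poses are not given: they have to be found in the camera images.
- rollbin: Steel roll-top bin fixed to the bench, 360 mm wide (y), 284 deep (x), 172 high; its front (its -x) faces the robot. Origin: centre of its underside, on the bench; z up. Cheeks 12 mm thick: half discs of radius 142 mm about x = 0, z = 30 mm, over straight sides. A fixed front wall rises to a rim at x = -122 mm, 84 mm high. A fixed hood covers the rear of the roof.
- bin_spot (a point): Free place for the jar: point on the bin's floor (6 mm thick, so 6 mm above the bench), on its middle line and 65 mm in front of its origin (bin x = -65 mm); axes as the bin's. Inside, the bin is 336 mm wide; false back 150 mm behind this point. With the cover right up all is open from above from the front rim (57 mm in front of this point) to 75 mm behind this point.
- cover (a joint): Turn of the slatted cover (outer radius 133 mm) on its circular track about the axis x = 0, z = 30 mm of the bin, along its y; rad. 0 = fully shut, lower edge on the rim of the front wall; grows as that edge goes up and back; stop at 1.309 (right up, edge just past the top). It stays where it is left; 2 to 6 N along the track at the bar move it. Its mass varies a little.
- pull_bar (a point): Centre of the black pull bar on the cover's bottom rail: round, 16 mm in diameter, 180 mm long along the bin's y, on two end posts (12 mm thick, 82 mm either side of its middle); clear gap of 21 mm between bar and cover. At cover = q rad it lies, with a = q + 0.48, at x = -0.164 cos a, z = 0.03 + 0.164 sin a (m) in the bin's frame; shut, it is 106 mm above the bench.
- jar_green_mid (a point): Centre (half-way up) of the jar to be put away: white round jar with green cap, 56 mm in diameter, 75 mm tall, 0.16 kg or so, z up when upright. Stands on the bench at one side of the bin.
- stored_left_mid (a point): Centre of the white-capped jar stored inside the bin on its left (+y) side; same size as the green one. To be left alone.
- stored_right_mid (a point): Centre of the white-capped jar stored inside the bin on its right (-y) side; same size. To be left alone.
- jar_red_mid (a point): Centre of the red-capped jar standing on the bench; same size. To be left alone.
- jar_yellow_mid (a point): Centre of the yellow-capped jar standing on the bench; same size. To be left alone.
- bowl: Small steel bowl, 100 mm across, 45 mm high, on the bench to the left of the bin; origin: centre of its underside. To be left alone.
Not all that is in view belongs to the job. What is shaped like the part that bears jar_green_mid but blue or purple is not meant.

How it is judged:
By the outcome, as a careful person would: the job done as asked, in the order asked, and still so for the second after the job is handed in, with the robot touching nothing.
It also fails if it takes over 72 s, if anything falls off the work surface, if the arm or the gripper's body presses on something with over 40 N, if the wrist force passes 120 N, or if a joint passes its speed limit or range.

## Working session

There is one attempt and no reset: what is moved stays moved. The work goes in short steps, Python scripts to look and compute and a shell command to move; the robot and the scene stay as the last step left them, time stands still between calls to the robot, and variables do not carry over. Pictures are saved under pics/ and viewed, at most 10 in all, crops included, and the job is handed in when it is done.

```bash
mkdir -p pics
cat > h.py <<'E'
import numpy as np, cv2
from station import robot, eyes
from scipy.spatial.transform import Rotation as R
def cam(n):
    s=robot.sense(); c=eyes.camera(n)
    K=np.array([[c['fx'],0,c['cx']],[0,c['fy'],c['cy']],[0,0,1.]])
    if 'extrinsics' in c: T=np.array(c['extrinsics'])
    else:
        W=np.eye(4);W[:3,:3]=R.from_quat(s['tcp_rot']).as_matrix();W[:3,3]=s['ee_pos'];T=W@np.array(c['hand_eye'])
    return c['img'],K,np.array(c['dist_coeffs'],float),T
def ray(px,K,d,T):
    u=cv2.undistortPoints(np.array(px,float).reshape(-1,1,2),K,d).reshape(-1,2)
    v=np.c_[u,np.ones(len(u))]@T[:3,:3].T
    return T[:3,3],v
def onz(px,z,K,d,T):
    o,v=ray(px,K,d,T); return o+v*((z-o[2])/v[:,2])[:,None]
def save(n,img): cv2.imwrite('pics/'+n+'.png',img[...,::-1])
E
python3 - <<'E'
from h import *
a=cam('scene');b=cam('top')
save('st',np.vstack([a[0],b[0]])[:, :]);
im=np.hstack([a[0],b[0]]);save('a',cv2.resize(a[0],(800,600)));save('b',cv2.resize(b[0],(800,600)))
for n,c in(('s',a),('t',b)):
    print(n,c[3].round(3).tolist(),c[1][0,0])
    h=cv2.cvtColor(c[0],cv2.COLOR_RGB2HSV)
    for nm,lo,hi in(('green',40,85),('yel',22,35),('red',0,8),('blue',95,160)):
        m=cv2.inRange(h,(lo,110,50),(hi,255,255))
        k,l,st,ce=cv2.connectedComponentsWithStats(m)
        for i in range(1,k):
            if st[i,4]>60:print(nm,st[i].tolist(),ce[i].round(1),onz([ce[i]],.075,*c[1:]).round(3))
s=robot.sense();print(s)
E
```

```text
s [[0.639, -0.644, 0.422, -0.098], [-0.769, -0.536, 0.348, -0.467], [0.002, -0.547, -0.837, 1.3], [0.0, 0.0, 0.0, 1.0]] 436.27380767339145
green [334, 275, 19, 19, 256] [343.3 284. ] [[ 0.442 -0.369  0.075]]
yel [166, 147, 16, 15, 197] [173.7 153.7] [[0.466 0.362 0.075]]
red [238, 59, 104, 66, 2258] [291.2  89.3] [[0.991 0.235 0.075]]
red [359, 250, 20, 19, 288] [368.5 259.2] [[ 0.558 -0.384  0.075]]
red [479, 255, 33, 35, 352] [496.6 270.6] [[ 0.769 -0.691  0.075]]
red [356, 264, 16, 11, 61] [362.3 270.6] [[ 0.514 -0.389  0.075]]
blue [103, 96, 12, 12, 63] [108.3 101.5] [[0.485 0.735 0.075]]
blue [296, 115, 65, 39, 297] [328.5 133.8] [[ 0.895 -0.008  0.075]]
blue [308, 259, 9, 17, 78] [312.7 267.6] [[ 0.426 -0.27   0.075]]
t [[-0.034, -0.978, 0.204, 0.27], [-0.999, 0.033, -0.007, -0.004], [0.0, -0.205, -0.979, 1.209], [0.0, 0.0, 0.0, 1.0]] 366.60940214015085
green [372, 201, 18, 17, 242] [380.2 208.7] [[ 0.445 -0.37   0.075]]
yel [137, 200, 19, 16, 161] [145.5 207.7] [[0.473 0.364 0.075]]
red [86, 16, 122, 57, 354] [130.3  27.5] [[1.107 0.434 0.075]]
red [114, 43, 100, 30, 1363] [16
[... 444 characters left out ...]
.1, 'joints': array([ 1.30985046,  0.68989921, -0.19450708,  1.56620711,  0.15727051,
        0.90250143, -0.21511706]), 'qvel': array([ 0.00078662, -0.00140123,  0.0003071 , -0.00320579,  0.00159102,
        0.00224548,  0.00061048]), 'effort': array([-2.97719700e-03, -5.28501034e+01, -1.27151929e+00, -1.53836989e+01,
       -5.25738881e-02,  2.00145725e-03,  4.73142848e-05]), 'ee_pos': array([ 0.18134071, -0.59748226,  0.20679927]), 'tcp_rot': array([ 9.89157948e-01,  1.46853294e-01, -1.70449772e-04, -7.96359981e-04]), 'force': array([ 0.2519589 ,  0.41022104, -1.20145418]), 'torque': array([ 0.05789911, -0.04617076, -0.05825642]), 'gripper_force': 0.0, 'gripper_width': 1.0020571878765068}
```

View pics/b.png

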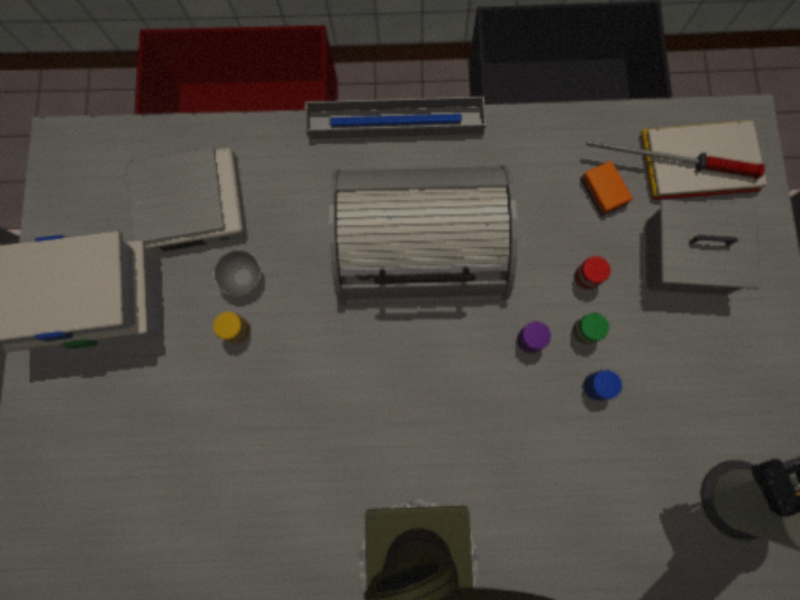

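View pics/a.png

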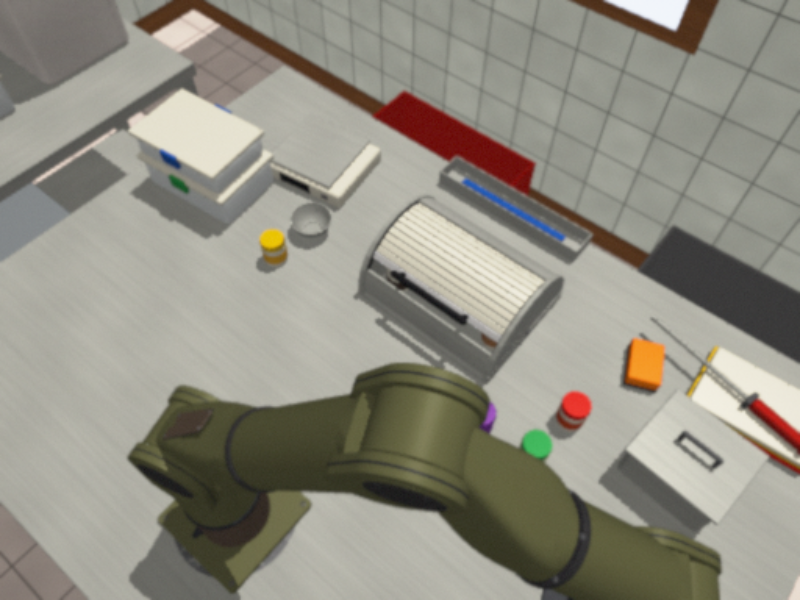

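The top view shows the bin centred near (424,230). Its black bar runs from about (378,276) to (472,276), the green jar is at (594,327) with purple, red and blue caps around it, and the arm stands clear on the right. The scene view shows the bar from (393,276) to (467,322). Next I'll measure the bar and the bin.

Run:
```python
from h import *
print('grip_depth',robot.grip_depth)
r=[]
for n,(x0,y0,x1,y1) in(('scene',(235,165,312,215)),('top',(228,163,315,188))):
    c=cam(n);g=c[0].max(2)[y0:y1,x0:x1]
    m=(g<38).astype(np.uint8);k,l,st,ce=cv2.connectedComponentsWithStats(m)
    i=1+st[1:,4].argmax();yy,xx=np.nonzero(l==i);p=np.c_[xx+x0,yy+y0].astype(float)
    mu=p.mean(0);u=np.linalg.svd(p-mu,full_matrices=False)[2][0];u*=np.sign(u[0]);t=(p-mu)@u
    print(n,st[i],mu,u,t.min(),t.max())
    r.append((c,mu,u,t))
    e=np.array([mu+u*t.min(),mu,mu+u*t.max()]);print(e.round(1).tolist(),onz(e,.106,*c[1:]).round(3).tolist())
    r[-1]=(c,e)
P=[]
for j in range(3):
    A=[];b=[]
    for c,e in r:
        o,v=ray([e[j]],*c[1:]);v=v[0]/np.linalg.norm(v[0]);M=np.eye(3)-np.outer(v,v);A.append(M);b.append(M@o)
    print(np.linalg.lstsq(np.vstack(A),np.hstack(b),rcond=None)[0].round(4))
```

```text
grip_depth 0.0187
scene [ 16  10  47  32 150] [272.94666667 190.02      ] [0.83178418 0.55509917] -26.592479528336344 28.877666726151105
[[250.8, 175.3], [272.9, 190.0], [297.0, 206.0]] [[0.552, 0.077, 0.106], [0.553, -0.016, 0.106], [0.554, -0.114, 0.106]]
top [  1   8  75  11 348] [268.64367816 177.52586207] [ 0.99978372 -0.02079686] -39.644964680889906 34.38062446316964
[[229.0, 178.4], [268.6, 177.5], [303.0, 176.8]] [[0.551, 0.099, 0.106], [0.549, -0.024, 0.106], [0.548, -0.131, 0.106]]
[0.5656 0.0977 0.0704]
[ 0.5442 -0.0233  0.1236]
[ 0.5369 -0.1252  0.1414]
```

```bash
python3 -m handwheel '[[[0.02,-0.02,-0.005,-0.05],[0.05,-0.05,-0.015,-0.15],[0.08,-0.078,-0.03,-0.26],[0.11,-0.107,-0.04,-0.37],[0.138,-0.135,-0.05,-0.48],[0.167,-0.163,-0.06,-0.59],[0.195,-0.19,-0.07,-0.7],[0.223,-0.218,-0.08,-0.81],[0.252,-0.246,-0.09,-0.92],[0.28,-0.273,-0.1,-1.03],[0.308,-0.3,-0.11,-1.14],[0.336,-0.328,-0.12,-1.25]]]'; python3 -c "
from h import *
s=robot.sense();print(s['ee_pos'],s['joints'],R.from_quat(s['tcp_rot']).as_matrix().round(3).tolist());print(np.array(eyes.camera('wrist')['hand_eye']).round(3))"
```

```text
time_s: 1.2
ee_pos: [0.4082, -0.1849, 0.3282]
tcp_rot: [0.714, 0.7, -0.0, 0.0]
force: [0.2, -0.4, -0.1]
gripper_width: 0.996
gripper_force: 0.0
[ 0.40822843 -0.1848823   0.32817145] [ 0.78342196  0.34663923 -0.64456586  1.87284976  0.24560292  1.00129362
  0.01298167] [[0.021, 1.0, 0.0], [1.0, -0.021, -0.001], [-0.001, 0.0, -1.0]]
[[-0.    -0.966 -0.26   0.066]
 [ 1.    -0.    -0.     0.001]
 [ 0.    -0.26   0.966 -0.177]
 [ 0.     0.     0.     1.   ]]
```

```bash
python3 -m handwheel '[[[0.03,0.028,0,-0.021],[0.06,0.057,0,-0.021],[0.09,0.085,0,-0.021],[0.11,0.1,0,-0.021],[0.11,0.1,0,-0.021],[0.11,0.1,0,-0.021]]]' 0.32 20
python3 - <<'E'
from h import *
c=cam('wrist');save('w1',cv2.resize(c[0],(800,600)))
g=c[0].max(2);k,l,st,ce=cv2.connectedComponentsWithStats((g<38).astype(np.uint8))
for i in range(1,k):
    if st[i,4]>300:print(st[i],ce[i])
np.save('w1.npy',np.array([c[1],np.diag(c[2][:3])],dtype=float));np.savez('w1',K=c[1],d=c[2],T=c[3],img=c[0])
E
```

```text
time_s: 1.75
ee_pos: [0.5109, -0.078, 0.3271]
tcp_rot: [0.708, 0.706, -0.0, -0.0]
force: [0.0, -0.8, -0.7]
gripper_width: 0.567
gripper_force: 0.0
[271  53  25 149 740] [276.36756757 114.03648649]
[ 155  221   58   42 1621] [189.33621221 245.21221468]
[ 300  221   59   42 1615] [322.93188854 245.37275542]
[    0   223   512   161 44941] [215.42638126 320.79172693]
[480 222  32  38 994] [497.3249497  241.63380282]
```

View pics/w1.png

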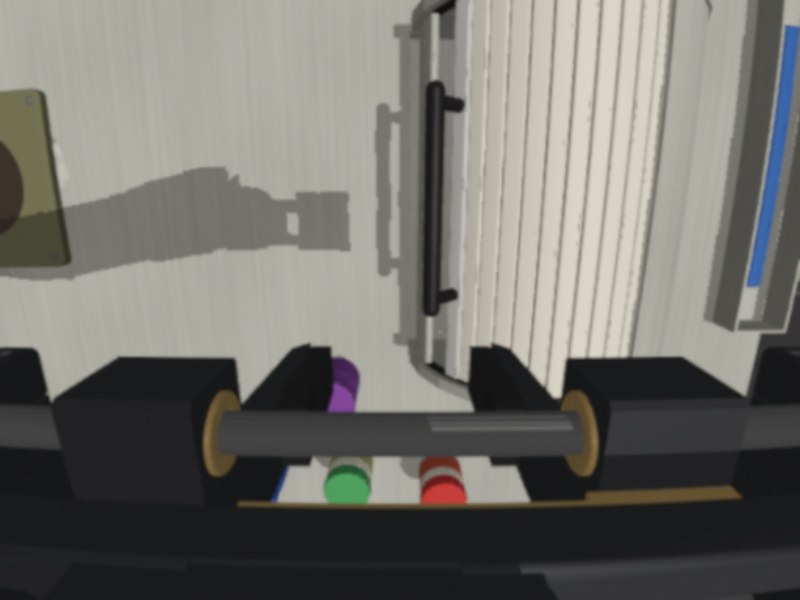

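The wrist view shows the bar from (435,85) to (431,313), with its posts on the right at y = 104 and y = 295. The cover is shut on the rim.

Run:
```python
from h import *
z=np.load('w1.npz');K,d,T,im=z['K'],z['d'],z['T'],z['img']
m=im.max(2)<38
pts=[]
for y in range(75,180,3):
    xs=np.nonzero(m[y,265:284])[0]+265
    if len(xs): pts.append([(xs.min()+xs.max()+0)/2,y])
pts=np.array(pts);P=onz(pts,.106,K,d,T)
f=np.polyfit(P[:,1],P[:,0],1);print('x at y=-.02',np.polyval(f,-.02),'slope',f[0])
col=m[:,268:284].any(1);ys=np.nonzero(col[40:215])[0]+40;print(ys.min(),ys.max())
E0=onz([[278.4,ys.min()],[276,ys.max()]],.106,K,d,T);print(E0,E0.mean(0))
print('end/post',onz(np.array([[435,85],[450,104],[450,295],[431,313]])*.64,.106,K,d,T))
```

```text
x at y=-.02 0.5413035534602582 slope 0.005981779036096442
53 201
[[ 0.54224097  0.07175338  0.106     ]
 [ 0.54196016 -0.13620046  0.106     ]] [ 0.54210057 -0.03222354  0.106     ]
end/post [[ 0.54226364  0.0699743   0.106     ]
 [ 0.55550981  0.05445824  0.106     ]
 [ 0.55966197 -0.11709803  0.106     ]
 [ 0.54169922 -0.13512053  0.106     ]]
```

The bar measures too long when I assume the shut height, so the cover may be slightly ajar. A closer second wrist view will settle it.

```bash
python3 -m handwheel '[[[-0.01,0.008,0.02,0],[-0.03,0.016,0.05,0],[-0.04,0.025,0.08,0],[-0.04,0.029,0.1,0],[-0.04,0.029,0.107,0],[-0.04,0.029,0.107,0],[-0.04,0.029,0.107,0]]]' 0.32
python3 - <<'E'
from h import *
c=cam('wrist');save('w2',cv2.resize(c[0],(800,600)));np.savez('w2',K=c[1],d=c[2],T=c[3],img=c[0]);print(c[3][:3,3])
E
```

```text
time_s: 2.38
ee_pos: [0.539, -0.1198, 0.2213]
tcp_rot: [0.709, 0.705, -0.0, 0.0]
force: [0.5, -0.7, 0.9]
gripper_width: 0.337
gripper_force: 0.0
[ 0.54041187 -0.05421835  0.39861088]
```

View pics/w2.png

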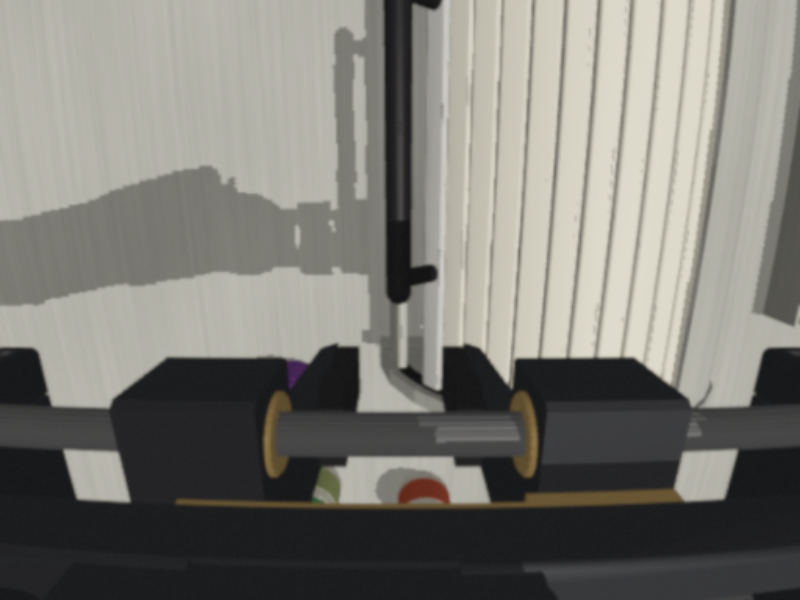

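The bar now runs from above the frame to its near end at (398,302), with the post at (415,273). The rim shows as a separate strip at x ≈ 403. Triangulating from the two wrist views.

Run:
```python
from h import *
V=[np.load(f'w{i}.npz') for i in(1,2)]
def tri(*pp):
    A=[];b=[]
    for z,p in zip(V,pp):
        o,v=ray([np.array(p)*.64],z['K'],z['d'],z['T']);v=v[0]/np.linalg.norm(v[0]);M=np.eye(3)-np.outer(v,v);A.append(M);b.append(M@o)
    A=np.vstack(A);b=np.hstack(b);x=np.linalg.lstsq(A,b,rcond=None)[0];return x.round(4),np.linalg.norm(A@x-b).round(4)
print('end',tri((431,314),(398,303)));print('post',tri((448,295),(425,273)))
# bar width & x in w2
z=V[1];m=z['img'].max(2)<45
L=[]
for y in range(20,180,8):
    xs=np.nonzero(m[y,240:275])[0]+240;L.append((y,xs.min(),xs.max()))
print(L[::4])
for h in(.106,.126):
    print(h,onz([[(a[1]+a[2])/2,a[0]] for a in L[2:17:7]],h,z['K'],z['d'],z['T']).round(4).tolist())
    for i,e in((0,(433.5,199)),(1,None)):
        pass
    a=onz(np.array([[435,83],[431,314]])*.64,h,V[0]['K'],V[0]['d'],V[0]['T']);print('len',a[0,1]-a[1,1],a.mean(0))
# lower rim corner features
print('bin corner', tri((438,372),(410,385)))
```

```text
end (array([ 0.539 , -0.1268,  0.139 ]), np.float64(0.0013))
post (array([ 0.5561, -0.1122,  0.1231]), np.float64(0.0007))
[(20, np.int64(247), np.int64(262)), (52, np.int64(247), np.int64(262)), (84, np.int64(247), np.int64(262)), (116, np.int64(248), np.int64(261)), (148, np.int64(248), np.int64(261))]
0.106 [[0.5394, 0.0232, 0.106], [0.5386, -0.0297, 0.106], [0.5387, -0.0864, 0.106]]
len 0.2077372772376968 [ 0.54197951 -0.03226765  0.106     ]
0.126 [[0.5395, 0.0179, 0.126], [0.5387, -0.0313, 0.126], [0.5388, -0.0842, 0.126]]
len 0.19731176412723112 [ 0.540485   -0.03127731  0.126     ]
bin corner (array([ 0.5456, -0.1757,  0.1546]), np.float64(0.0011))
```

Run:
```python
from h import *
a=np.load('w2.npz');print(a['K'][0,0])
c=cam('scene')
save('c',np.hstack([cv2.resize(a['img'][150:260,215:295],(400,550),interpolation=cv2.INTER_CUBIC),cv2.resize(c[0][130:240,220:300],(400,550),interpolation=cv2.INTER_CUBIC)]))
```

```text
274.8215426651203
```

View pics/c.png

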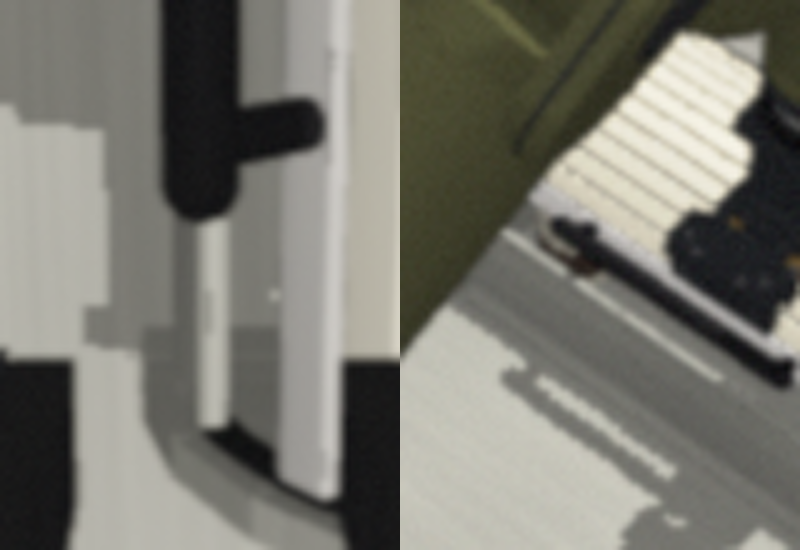

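Run:
```python
from h import *
z=np.load('w2.npz');a=(z['K'],z['d'],z['T'])
print('rim',onz([[254.6,214],[260.6,214],[253.5+.3,230]],.084,*a).round(4).tolist())
print('cheek corner front out',onz([[215+175/5,150+440/5]],.03,*a),onz([[215+205/5,150+425/5]],.084,*a))
for q in(.1,.15,.2,.25):
    zz=.03+.164*np.sin(q+.48);print(q,zz,onz([[254.75,120]],zz,*a)[0,0]+.164*np.cos(q+.48))
```

```text
rim [[0.5381, -0.1686, 0.084], [0.5453, -0.1686, 0.084], [0.5369, -0.1895, 0.084]]
cheek corner front out [[ 0.53066604 -0.22535243  0.03      ]] [[ 0.53959545 -0.19626016  0.084     ]]
0.1 0.11987592563386727 0.6763609996595343
0.15 0.1266197403025322 0.6717274136021818
0.2 0.13312205593902882 0.6667615389460142
0.25 0.13936662014060647 0.6614757877914943
```

The cover is ajar. The rim strip (crop x ≈ 213) is clear of the rail (x ≈ 310), which gives q ≈ 0.22, bin origin x ≈ 0.664 and the bar at (0.539, -0.031, 0.136). Approaching the bar.

```bash
python3 -m handwheel '[[[0.02,0,0,0],[0.05,-0.001,0.01,0],[0.075,-0.002,0.03,0],[0.088,-0.002,0.05,0],[0.088,-0.002,0.065,0],[0.088,-0.002,0.075,0],[0.088,-0.002,0.082,0],[0.088,-0.002,0.088,0],[0.088,-0.002,0.092,0],[0.088,-0.002,0.095,0],[0.088,-0.002,0.095,0]]]' 0.45 20
```

```text
time_s: 3.4
ee_pos: [0.538, -0.0318, 0.1254]
tcp_rot: [0.709, 0.705, -0.0, 0.0]
force: [-0.3, -0.7, 0.6]
gripper_width: 0.272
gripper_force: 0.0
```

No contact on the way down. Closing on the bar.

```bash
python3 -m handwheel '[[[0,0,0,0],[0,0,0,0],[0,0,0,0],[0,0,0,0]]]' 1 15
```

```text
time_s: 3.73
ee_pos: [0.5381, -0.0314, 0.1258]
tcp_rot: [0.709, 0.705, 0.0, 0.0]
force: [-0.2, -0.1, -0.2]
gripper_width: 0.005
gripper_force: 0.0
```

```bash
python3 -m handwheel '[[[0,0,0,0],[0,0,0,0],[0,0,0,0],[0,0,0,0]]]' 0.45 15
python3 - <<'E'
from h import *
c=cam('wrist');save('w3',cv2.resize(c[0],(800,600)));np.savez('w3',K=c[1],d=c[2],T=c[3],img=c[0])
E
```

```text
time_s: 4.07
ee_pos: [0.5379, -0.0313, 0.1255]
tcp_rot: [0.709, 0.705, -0.0, 0.0]
force: [-0.2, 0.5, 0.2]
gripper_width: 0.269
gripper_force: 0.0
```

View pics/w3.png

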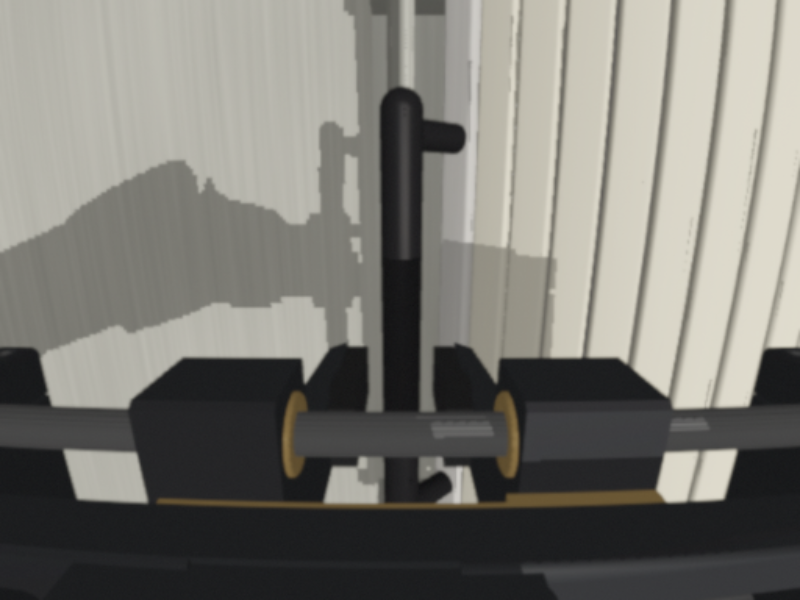

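The bar sits centred between the fingers at x ≈ 401. Its far end is at (402,87), and the posts leave it at about y = 136 and y = 494. The known 164 mm post spacing gives the height.

Run:
```python
from h import *
z=np.load('w3.npz');a=(z['K'],z['d'],z['T']);w=np.load('w1.npz');b=(w['K'],w['d'],w['T']);w2=np.load('w2.npz');e=(w2['K'],w2['d'],w2['T'])
m=z['img'].max(2)<45
print([(y,(np.nonzero(m[y,235:268])[0]+235)[[0,-1]]) for y in(100,130,170,200)])
for h in(.1,.106,.112,.118,.124,.13,.136):
    p=onz(np.array([[405,136],[405,494],[402,87],[381,250],[421,250]])*.64,h,*a)
    q=onz(np.array([[435,83],[431,314]])*.64,h,*b);r=onz(np.array([[398,303],[405,275]])*.64,h,*e)
    print(h,'w3 posts',(p[0,1]-p[1,1]).round(4),'ctr',p[:2,1].mean().round(4),'far end',p[2,1].round(4),'wid',(p[4,0]-p[3,0]).round(4),'w1 ends',q[:,1].round(4),'w2 end,post',r[:,1].round(4),'x',p[3:,0].mean().round(4))
```

```text
[(100, array([244, 267])), (130, array([245, 267])), (170, array([245, 267])), (200, array([245, 267]))]
0.1 w3 posts 0.1904 ctr -0.0406 far end 0.0753 wid 0.019 w1 ends [ 0.0729 -0.138 ] w2 end,post [-0.1387 -0.1181] x 0.5395
0.106 w3 posts 0.1848 ctr -0.0384 far end 0.0741 wid 0.0185 w1 ends [ 0.0716 -0.1361] w2 end,post [-0.137  -0.1168] x 0.5395
0.112 w3 posts 0.1792 ctr -0.0362 far end 0.0729 wid 0.0179 w1 ends [ 0.0703 -0.1343] w2 end,post [-0.1353 -0.1155] x 0.5395
0.118 w3 posts 0.1735 ctr -0.034 far end 0.0716 wid 0.0173 w1 ends [ 0.0691 -0.1324] w2 end,post [-0.1336 -0.1142] x 0.5395
0.124 w3 posts 0.1679 ctr -0.0318 far end 0.0704 wid 0.0168 w1 ends [ 0.0678 -0.1306] w2 end,post [-0.1319 -0.1129] x 0.5395
0.13 w3 posts 0.1623 ctr -0.0295 far end 0.0692 wid 0.0162 w1 ends [ 0.0665 -0.1287] w2 end,post [-0.1302 -0.1116] x 0.5395
0.136 w3 posts 0.1566 ctr -0.0273 far end 0.068 wid 0.0156 w1 ends [ 0.0653 -0.1268] w2 end,post [-0.1285 -0.1104] x 0.5395
```

```bash
python3 -m handwheel '[[[0,0,0.004,0],[0,0,0.008,0],[0,0,0.011,0],[0,0,0.013,0],[0,0,0.013,0]]]' 0.45 15;python3 -m handwheel '[[[0,0,0,0],[0,0,0,0],[0,0,0,0]]]' 1 15
```

```text
time_s: 4.53
ee_pos: [0.5374, -0.0314, 0.1119]
tcp_rot: [0.709, 0.705, -0.0, -0.0]
force: [0.4, 0.2, -0.4]
gripper_width: 0.274
gripper_force: 0.0
time_s: 4.78
ee_pos: [0.538, -0.0313, 0.1128]
tcp_rot: [0.709, 0.705, 0.0, 0.0]
force: [-4.1, 1.1, 8.5]
gripper_width: 0.073
gripper_force: 8.2
```

```bash
python3 -m handwheel '[[[0,0,0,0],[0,0,0,0],[0,0,0,0]]]' 0.5 15;python3 -m handwheel '[[[0,0,0.005,0],[0,0,0.010,0],[0,0,0.014,0],[0,0,0.014,0],[0,0,0.014,0]]]' 0.5 15;python3 -m handwheel '[[[0,0,0,0],[0,0,0,0],[0,0,0,0]]]' 1 15
```

```text
time_s: 5.03
ee_pos: [0.538, -0.0314, 0.1126]
tcp_rot: [0.709, 0.705, 0.0, 0.0]
force: [-0.2, 0.1, 0.4]
gripper_width: 0.245
gripper_force: 0.0
time_s: 5.45
ee_pos: [0.5375, -0.0313, 0.098]
tcp_rot: [0.709, 0.705, -0.0, -0.0]
force: [-0.5, -0.1, -0.6]
gripper_width: 0.251
gripper_force: 0.0
time_s: 5.7
ee_pos: [0.5374, -0.0313, 0.0984]
tcp_rot: [0.709, 0.705, -0.0, -0.0]
force: [-0.7, 0.4, -1.5]
gripper_width: 0.177
gripper_force: 15.0
```

```bash
python3 -m handwheel '[[[0,0.002,-0.0035,0],[0,0.004,-0.007,0],[0,0.0083,-0.0141,0],[0,0.013,-0.021,0],[0,0.0179,-0.0274,0],[0,0.0179,-0.0274,0]]]' 1 20
```

```text
time_s: 6.2
ee_pos: [0.5641, -0.0314, 0.1266]
tcp_rot: [0.709, 0.705, 0.006, 0.004]
force: [15.8, -1.2, -18.1]
gripper_width: 0.172
gripper_force: 20.0
```

```bash
python3 -m handwheel '[[[0,0.0086,-0.0006,0],[0,0.013,-0.004,0],[0,0.0191,-0.0089,0],[0,0.026,-0.0135,0],[0,0.0329,-0.0178,0],[0,0.0329,-0.0178,0]]]' 1 20
```

```text
time_s: 6.7
ee_pos: [0.5912, -0.0317, 0.1445]
tcp_rot: [0.709, 0.705, 0.001, 0.001]
force: [4.8, 0.1, -8.4]
gripper_width: 0.174
gripper_force: 20.0
```

```bash
python3 -m handwheel '[[[0,0.009,-0.002,0],[0,0.016,-0.0055,0],[0,0.023,-0.0085,0],[0,0.031,-0.0115,0],[0,0.039,-0.0135,0],[0,0.047,-0.016,0],[0,0.055,-0.0175,0],[0,0.063,-0.019,0],[0,0.063,-0.019,0]]]' 1 20
```

```text
time_s: 7.45
ee_pos: [0.6529, -0.0321, 0.163]
tcp_rot: [0.709, 0.705, 0.0, 0.001]
force: [0.3, -1.1, -4.3]
gripper_width: 0.168
gripper_force: 20.0
```

```bash
python3 -m handwheel '[[[0,0.008,-0.001,0],[0,0.016,-0.0012,0],[0,0.024,-0.001,0],[0,0.032,-0.0006,0],[0,0.04,0.0003,0],[0,0.048,0.0013,0],[0,0.053,0.002,0],[0,0.057,0.0025,0],[0,0.057,0.0025,0]]]' 1 20
```

```text
time_s: 8.2
ee_pos: [0.6975, -0.0324, 0.1611]
tcp_rot: [0.708, 0.706, -0.01, -0.007]
force: [-29.1, -1.3, 18.7]
gripper_width: 0.157
gripper_force: 21.6
```

```bash
python3 -m handwheel '[[[0,-0.006,0,0],[0,-0.009,-0.001,0],[0,-0.009,-0.001,0]]]' 1 10; python3 -m handwheel '[[[0,0,0,0],[0,0,0,0],[0,0,0,0],[0,0,-0.01,0],[0,0,-0.03,0],[0,0,-0.06,0],[0,0,-0.09,0],[0,0,-0.09,0]]]' 0.3 10;  python3 - <<'E'
from h import *
c=cam('scene');save('s2',cv2.resize(c[0],(800,600)))
E
```

```text
time_s: 8.45
ee_pos: [0.6976, -0.0323, 0.1619]
tcp_rot: [0.709, 0.705, -0.001, -0.001]
force: [-6.2, 0.1, 1.1]
gripper_width: 0.159
gripper_force: 9.7
time_s: 9.12
ee_pos: [0.7043, -0.0309, 0.2595]
tcp_rot: [0.709, 0.705, 0.006, 0.004]
force: [0.8, 0.1, 0.5]
gripper_width: 0.347
gripper_force: 0.0
```

View pics/s2.png

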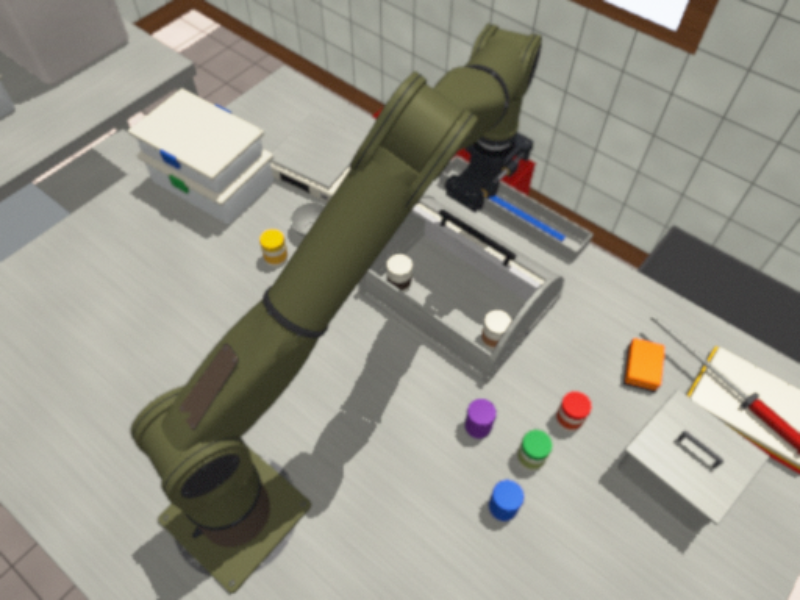

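The cover is right up. The stored white caps are at (400,264) and (497,320), and the green cap is at (536,441), so I'll locate those three now.

Run:
```python
from h import *
c=cam('scene');t=cam('top')
print('scene stored',onz(np.array([[400,264],[497,319]])*.64,.081,*c[1:]).round(3).tolist())
for n,q in(('s',c),('t',t)):
    h=cv2.cvtColor(q[0],cv2.COLOR_RGB2HSV);m=cv2.inRange(h,(40,110,50),(85,255,255))
    k,l,st,ce=cv2.connectedComponentsWithStats(m)
    for i in range(1,k):
        if st[i,4]>150:print(n,ce[i],st[i],onz([ce[i]],.071,*q[1:]).round(4))
    if n=='t':
        g=(q[0].min(2)>150).astype(np.uint8);g[:120]=0;g[200:]=0;k,l,st,ce=cv2.connectedComponentsWithStats(g)
        for i in range(1,k):
            if 60<st[i,4]<600 and 200<ce[i][0]<330:print('white',ce[i],st[i],onz([ce[i]],.081,*q[1:]).round(4))
s=robot.sense();print(s['ee_pos'],R.from_quat(s['tcp_rot']).as_matrix().round(3).tolist(),s['joints'].round(2))
```

```text
scene stored [[0.598, 0.092, 0.081], [0.618, -0.155, 0.081]]
s [343.15298507 284.41791045] [334 276  19  18 268] [[ 0.4424 -0.3686  0.071 ]]
white [231.5257732  165.22680412] [223 158  17  15 194] [[0.6    0.0925 0.081 ]]
[ 0.70012308 -0.03211807  0.25194741] [[0.005, 1.0, 0.002], [1.0, -0.005, -0.0], [-0.0, 0.002, -1.0]] [ 0.23  0.8  -0.54  1.24  0.41  1.21 -0.33]
```

```bash
python3 -m handwheel '[[[-0.015,-0.01,0,-0.03],[-0.045,-0.034,0,-0.1],[-0.078,-0.059,0,-0.18],[-0.11,-0.083,0,-0.26],[-0.142,-0.107,0,-0.34],[-0.174,-0.131,0,-0.42],[-0.206,-0.156,0,-0.5],[-0.238,-0.18,0,-0.58],[-0.27,-0.205,0,-0.66],[-0.302,-0.229,0,-0.74],[-0.325,-0.246,0,-0.78],[-0.338,-0.256,0,-0.8]]]' -1 15;python3 -m handwheel '[[[0,0,0.02,0],[0,0,0.03,0],[0,0,0.03,0],[0,0,0.03,0]]]'
python3 - <<'E'
from h import *
c=cam('wrist');save('w4',cv2.resize(c[0],(800,600)));np.savez('w4',K=c[1],d=c[2],T=c[3],img=c[0])
h=cv2.cvtColor(c[0],cv2.COLOR_RGB2HSV);m=cv2.inRange(h,(40,110,50),(85,255,255));k,l,st,ce=cv2.connectedComponentsWithStats(m)
for i in range(1,k):
    if st[i,4]>150:
        cn=cv2.findContours((l==i).astype(np.uint8),0,2)[0][0];e=cv2.minEnclosingCircle(cn);print(st[i],ce[i],e);
        for z in(.055,.075,.095):print(z,onz([e[0],[e[0][0]-e[1],e[0][1]],[e[0][0]+e[1],e[0][1]]],z,*c[1:]).round(4).tolist())
s=robot.sense();print(s['ee_pos'],R.from_quat(s['tcp_rot']).as_matrix().round(3).tolist(),s['joints'].round(2))
E
```

```text
time_s: 10.27
ee_pos: [0.4376, -0.3731, 0.2494]
tcp_rot: [0.38, 0.925, -0.001, -0.002]
force: [-0.3, -0.1, 0.1]
gripper_width: 1.001
gripper_force: 0.0
time_s: 10.6
ee_pos: [0.442, -0.3676, 0.2204]
tcp_rot: [0.377, 0.926, 0.001, -0.001]
force: [0.3, 0.6, 0.4]
gripper_width: 1.002
gripper_force: 0.0
[ 236  153   43   45 1249] [254.0592474  174.16333066] ((257.2287292480469, 174.85638427734375), 22.47321319580078)
0.055 [[0.4473, -0.3708, 0.055], [0.4273, -0.3913, 0.055], [0.4673, -0.3504, 0.055]]
0.075 [[0.4443, -0.368, 0.075], [0.4255, -0.3873, 0.075], [0.4631, -0.3487, 0.075]]
0.095 [[0.4413, -0.3652, 0.095], [0.4236, -0.3832, 0.095], [0.459, -0.3471, 0.095]]
[ 0.44270103 -0.36773125  0.22116029] [[-0.715, 0.699, 0.0], [0.699, 0.715, 0.001], [0.001, 0.001, -1.0]] [ 1.06  0.71 -0.8   1.68  0.58  1.01  0.86]
```

View pics/w4.png

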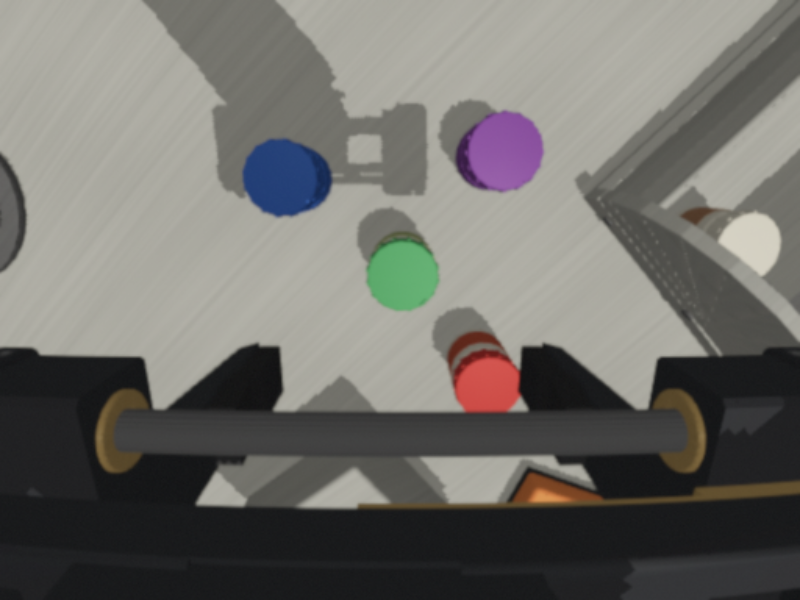

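The green cap is at (403,274), which gives (0.444, -0.369) with a diameter near 54 mm, so it checks. The fingertips end about 2 cm short of the reported TCP, which also explains the missed bar grip. Descending to z = 0.022.

```bash
python3 -m handwheel '[[[-0.002,0,0.02,0],[-0.002,0,0.05,0],[-0.002,0,0.08,0],[-0.002,0,0.11,0],[-0.002,0,0.135,0],[-0.002,0,0.155,0],[-0.002,0,0.172,0],[-0.002,0,0.185,0],[-0.002,0,0.194,0],[-0.002,0,0.199,0],[-0.002,0,0.199,0]]]' -1 15; python3 -m handwheel '[[[0,0,0,0],[0,0,0,0],[0,0,0,0],[0,0,0,0],[0,0,0,0],[0,0,0,0]]]' 1 15
```

```text
time_s: 11.57
ee_pos: [0.4436, -0.37, 0.0219]
tcp_rot: [0.378, 0.926, 0.0, -0.0]
force: [-0.0, 0.8, 0.4]
gripper_width: 0.997
gripper_force: 0.0
time_s: 12.07
ee_pos: [0.444, -0.3703, 0.0227]
tcp_rot: [0.378, 0.926, 0.0, 0.001]
force: [0.8, 0.0, 2.2]
gripper_width: 0.63
gripper_force: 15.0
```

```bash
python3 -m handwheel '[[[0,0,-0.01,0],[0,0,-0.03,0],[0,0,-0.06,0],[0,0,-0.095,0],[0,0,-0.13,0],[0,0,-0.165,0],[0,0,-0.195,0],[0,0,-0.215,0],[0,0,-0.228,0],[0,0,-0.228,0]]]' 1 20; python3 -m handwheel '[[[0.01,0.02,0,-0.05],[0.02,0.053,0,-0.12],[0.032,0.088,0,-0.2],[0.045,0.123,0,-0.28],[0.058,0.158,0,-0.36],[0.07,0.193,0,-0.44],[0.083,0.228,0,-0.52],[0.096,0.263,0,-0.6],[0.108,0.296,0,-0.67],[0.118,0.324,0,-0.73],[0.125,0.342,0,-0.77],[0.128,0.349,0,-0.775]]]' 1 20; python3 -m handwheel '[[[0,0,0,0],[0,0,0,0],[0,0,0,0]]]'; python3 -c "
from h import *
s=robot.sense();print(R.from_quat(s['tcp_rot']).as_matrix().round(3).tolist(),s['joints'].round(2))"
```

```text
time_s: 12.9
ee_pos: [0.4448, -0.3707, 0.2538]
tcp_rot: [0.378, 0.926, -0.001, 0.003]
force: [0.6, -0.1, -2.2]
gripper_width: 0.627
gripper_force: 20.0
time_s: 13.9
ee_pos: [0.596, -0.0264, 0.2492]
tcp_rot: [-0.004, 1.0, 0.002, -0.001]
force: [0.1, 0.5, -0.8]
gripper_width: 0.629
gripper_force: 20.0
time_s: 14.15
ee_pos: [0.5956, -0.0338, 0.2495]
tcp_rot: [0.002, 1.0, -0.001, -0.001]
force: [0.1, -0.8, -1.6]
gripper_width: 0.632
gripper_force: 20.0
[[-1.0, 0.004, -0.002], [0.004, 1.0, -0.002], [0.002, -0.002, -1.0]] [ 0.49  0.75 -0.97  1.58  0.66  1.17  0.94]
```

```bash
python3 -m handwheel '[[[-0.001,0.002,0.015,0],[-0.002,0.003,0.04,0],[-0.002,0.003,0.068,0],[-0.002,0.003,0.096,0],[-0.002,0.003,0.122,0],[-0.002,0.003,0.145,0],[-0.002,0.003,0.165,0],[-0.002,0.003,0.182,0],[-0.002,0.003,0.195,0],[-0.002,0.003,0.204,0],[-0.002,0.003,0.209,0],[-0.002,0.003,0.21,0]]]' 1 20; python3 -m handwheel '[[[0,0,0.002,0],[0,0,0.004,0],[0,0,0.006,0],[0,0,0.008,0],[0,0,0.009,0]]]'
```

```text
time_s: 15.15
ee_pos: [0.5982, -0.0292, 0.0397]
tcp_rot: [0.001, 1.0, -0.0, -0.0]
force: [-0.1, 0.1, -0.8]
gripper_width: 0.625
gripper_force: 20.0
time_s: 15.57
ee_pos: [0.5985, -0.0285, 0.0313]
tcp_rot: [0.0, 1.0, -0.0, 0.0]
force: [-0.2, -0.7, -1.2]
gripper_width: 0.627
gripper_force: 20.0
```

```bash
python3 -m handwheel '[[[0,0,0.001,0],[0,0,0.002,0],[0,0,0.003,0],[0,0,0.003,0]]]' 1 20; python3 -m handwheel '[[[0,0,0.001,0],[0,0,0.001,0],[0,0,0.001,0]]]'
```

```text
time_s: 15.9
ee_pos: [0.5987, -0.0284, 0.0287]
tcp_rot: [0.0, 1.0, -0.0, 0.0]
force: [-0.7, -0.7, 2.8]
gripper_width: 0.629
gripper_force: 20.0
time_s: 16.15
ee_pos: [0.5989, -0.0283, 0.0286]
tcp_rot: [0.0, 1.0, -0.0, 0.001]
force: [-2.1, -1.2, 9.3]
gripper_width: 0.629
gripper_force: 20.0
```

```bash
python3 -m handwheel '[[[0,0,-0.001,0],[0,0,-0.001,0]]]' 1 5; python3 -m handwheel '[[[0,0,0,0],[0,0,0,0],[0,0,0,0],[0,0,0,0]]]' -0.7 10;python3 -m handwheel '[[[0,0,-0.01,0],[0,0,-0.03,0],[0,0,-0.06,0],[0,0,-0.095,0],[0,0,-0.13,0],[0,0,-0.165,0],[0,0,-0.2,0],[0,0,-0.22,0],[0,0,-0.23,0],[0,0,-0.23,0]]]'
python3 - <<'E'
from h import *
c=cam('wrist');save('w5',cv2.resize(c[0],(800,600)))
h=cv2.cvtColor(c[0],cv2.COLOR_RGB2HSV);m=cv2.inRange(h,(40,110,50),(85,255,255));k,l,st,ce=cv2.connectedComponentsWithStats(m)
for i in range(1,k):
    if st[i,4]>150:print(st[i],ce[i],onz([ce[i]],.081,*c[1:]))
E
```

```text
time_s: 16.32
ee_pos: [0.5986, -0.0284, 0.0285]
tcp_rot: [0.0, 1.0, 0.0, 0.0]
force: [-0.4, -0.2, 3.2]
gripper_width: 0.632
gripper_force: 5.0
time_s: 16.65
ee_pos: [0.5984, -0.0285, 0.028]
tcp_rot: [0.0, 1.0, -0.0, -0.0]
force: [0.1, 0.5, -0.2]
gripper_width: 0.848
gripper_force: 0.0
time_s: 17.48
ee_pos: [0.5995, -0.0279, 0.2609]
tcp_rot: [0.0, 1.0, 0.0, 0.002]
force: [0.9, 0.6, 0.1]
gripper_width: 0.848
gripper_force: 0.0
```

View pics/w5.png

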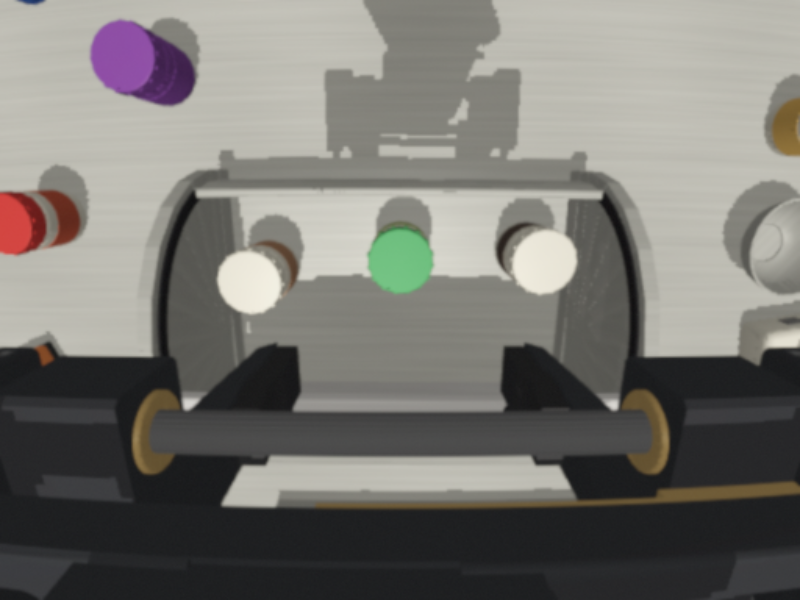

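The green jar stands upright at (400,259), between the white caps at (250,281) and (544,260). Going back to the bar.

```bash
python3 -m handwheel '[[[-0.01,0,0,0.12],[-0.02,0,0,0.24],[-0.03,0,0,0.36],[-0.04,-0.001,0,0.48],[-0.05,-0.002,0,0.6],[-0.06,-0.003,0,0.72],[-0.07,-0.004,0,0.84],[-0.08,-0.004,0,0.96],[-0.09,-0.004,0,1.08],[-0.098,-0.004,0,1.2],[-0.098,-0.004,0,1.32],[-0.098,-0.004,0,1.44]]]' 0.3 15; python3 -m handwheel '[[[0,0,0,0.12],[0,0,0,0.127],[0,0,0,0.127],[0,0,0,0.127]]]';python3 -c "
from h import *
s=robot.sense();print(s['ee_pos'],R.from_quat(s['tcp_rot']).as_matrix().round(3).tolist(),s['joints'].round(2))"
```

```text
time_s: 18.53
ee_pos: [0.6954, -0.0329, 0.2549]
tcp_rot: [0.662, 0.75, -0.002, -0.002]
force: [-0.0, -0.9, 0.2]
gripper_width: 0.35
gripper_force: 0.0
time_s: 18.87
ee_pos: [0.6958, -0.0328, 0.2568]
tcp_rot: [0.705, 0.709, -0.001, -0.001]
force: [-0.3, 0.2, 0.1]
gripper_width: 0.352
gripper_force: 0.0
[ 0.69577235 -0.03275257  0.25679707] [[-0.006, 1.0, -0.002], [1.0, 0.006, -0.001], [-0.001, -0.002, -1.0]] [ 0.23  0.79 -0.54  1.24  0.4   1.22 -0.31]
```

```bash
python3 -m handwheel '[[[0,0.002,0.015,0],[0,0.002,0.035,0],[0,0.002,0.05,0],[0,0.002,0.062,0],[0,0.002,0.072,0],[0,0.002,0.08,0],[0,0.002,0.087,0],[0,0.002,0.092,0],[0,0.002,0.094,0],[0,0.002,0.094,0]]]' 0.3 15; python3 -m handwheel '[[[0,0,0,0],[0,0,0,0],[0,0,0,0],[0,0,0,0]]]' 1 20
```

```text
time_s: 19.7
ee_pos: [0.6984, -0.0325, 0.164]
tcp_rot: [0.706, 0.708, -0.0, -0.0]
force: [0.8, -0.5, -0.3]
gripper_width: 0.35
gripper_force: 0.0
time_s: 20.03
ee_pos: [0.6976, -0.0325, 0.1649]
tcp_rot: [0.706, 0.708, -0.001, -0.0]
force: [-5.8, 0.1, 9.2]
gripper_width: 0.094
gripper_force: 15.9
```

```bash
python3 -m handwheel '[[[0,0,0,0],[0,0,0,0],[0,0,0,0]]]' 0.3 15; python3 -m handwheel '[[[0,0,0.004,0],[0,0,0.008,0],[0,0,0.012,0],[0,0,0.015,0],[0,0,0.015,0]]]' 0.3 15; python3 -m handwheel '[[[0,0,0,0],[0,0,0,0],[0,0,0,0],[0,0,0,0]]]' 1 20
```

```text
time_s: 20.28
ee_pos: [0.6987, -0.0326, 0.1643]
tcp_rot: [0.706, 0.708, 0.0, 0.0]
force: [-0.3, 0.1, -0.8]
gripper_width: 0.291
gripper_force: 0.0
time_s: 20.7
ee_pos: [0.6977, -0.0327, 0.1479]
tcp_rot: [0.706, 0.708, -0.001, -0.001]
force: [0.4, -0.8, 0.5]
gripper_width: 0.351
gripper_force: 0.0
time_s: 21.03
ee_pos: [0.6975, -0.0325, 0.1493]
tcp_rot: [0.706, 0.708, -0.001, -0.001]
force: [-4.1, -0.8, 0.8]
gripper_width: 0.171
gripper_force: 20.0
```

```bash
python3 -m handwheel '[[[0,-0.006,-0.0012,0],[0,-0.0145,-0.0027,0],[0,-0.0228,-0.0035,0],[0,-0.031,-0.004,0],[0,-0.0393,-0.004,0],[0,-0.0475,-0.0037,0],[0,-0.0558,-0.0029,0],[0,-0.064,-0.0017,0],[0,-0.072,0,0],[0,-0.08,0.0019,0],[0,-0.08,0.0019,0]]]' 1 20
```

```text
time_s: 21.95
ee_pos: [0.6209, -0.0319, 0.1495]
tcp_rot: [0.706, 0.708, 0.003, 0.002]
force: [1.8, 0.5, 5.3]
gripper_width: 0.174
gripper_force: 20.0
```

```bash
python3 -m handwheel '[[[0,-0.0077,0.001,0],[0,-0.0155,0.003,0],[0,-0.023,0.0065,0],[0,-0.0305,0.01,0],[0,-0.0376,0.014,0],[0,-0.0447,0.018,0],[0,-0.0513,0.023,0],[0,-0.058,0.0275,0],[0,-0.058,0.0275,0]]]' 1 20
```

```text
time_s: 22.7
ee_pos: [0.5593, -0.0317, 0.1188]
tcp_rot: [0.706, 0.709, 0.0, -0.001]
force: [2.9, 4.4, -3.0]
gripper_width: 0.17
gripper_force: 20.0
```

```bash
python3 -m handwheel '[[[0,0,0,0],[0,0,0,0],[0,0,0,0],[0,0,-0.01,0],[0,0,-0.03,0],[0,0,-0.06,0],[0,0,-0.08,0],[0,0,-0.08,-0.1],[0,0,-0.08,-0.22],[0,0,-0.08,-0.34],[0,0,-0.08,-0.46],[0,0,-0.08,-0.58]]]' 0.3 20; python3 -m handwheel '[[[0,0,0,-0.12],[0,0,0,-0.24],[0,0,0,-0.36],[0,0,0,-0.48],[0,0,0,-0.6],[0,0,0,-0.72],[0,0,0,-0.84],[0,0,0,-0.96],[0,0,0,-0.99],[0,0,0,-0.99]]]' 1 20
python3 - <<'E'
from h import *
c=cam('wrist');save('w6',cv2.resize(c[0],(800,600)))
s=robot.sense();print(s['ee_pos'],R.from_quat(s['tcp_rot']).as_matrix().round(3).tolist())
E
```

```text
time_s: 23.7
ee_pos: [0.5598, -0.0337, 0.2004]
tcp_rot: [0.472, 0.882, -0.001, -0.0]
force: [0.1, -0.1, -0.4]
gripper_width: 0.348
gripper_force: 0.0
time_s: 24.53
ee_pos: [0.5599, -0.0338, 0.2]
tcp_rot: [-0.001, 1.0, -0.0, -0.001]
force: [-0.1, -1.0, 0.4]
gripper_width: 0.006
gripper_force: 0.0
[ 0.55998951 -0.03366293  0.20001226] [[-1.0, -0.001, -0.001], [-0.001, 1.0, -0.001], [0.001, -0.001, -1.0]]
```

View pics/w6.png

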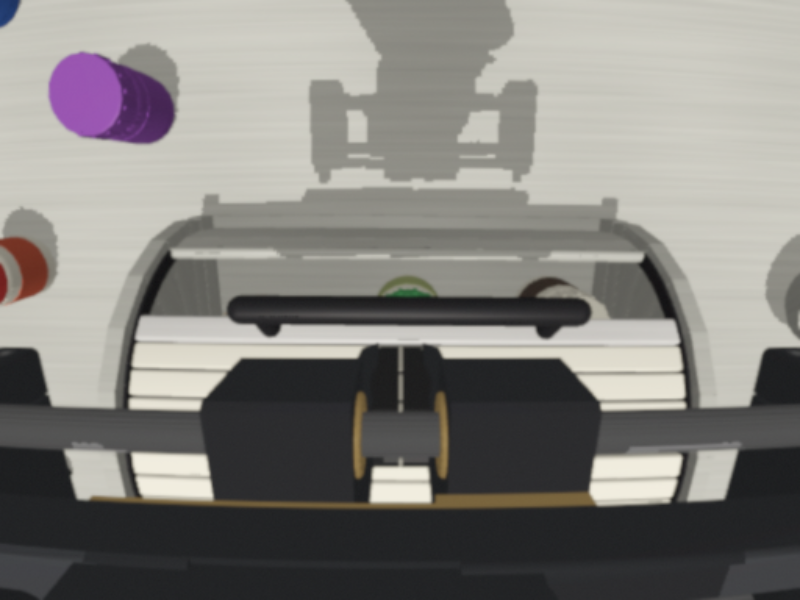

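The bar lies at y ≈ 310 in the image, right under the shut fingers, with the cover still partly open and the jars in place. I'll press the bar down along its arc.

```bash
python3 -m handwheel '[[[0,0,0.015,0],[0,0,0.035,0],[0,0,0.048,0],[0,0,0.054,0],[0,0,0.057,0],[0,0,0.06,0],[0.001,0,0.063,0],[0.002,0,0.066,0],[0.003,0,0.068,0]]]' 1 20
```

```text
time_s: 25.33
ee_pos: [0.5566, -0.0328, 0.1328]
tcp_rot: [-0.001, 1.0, -0.0, -0.0]
force: [-6.2, -0.3, 13.3]
gripper_width: 0.005
gripper_force: 6.7
```

```bash
python3 -m handwheel '[[[0.006,0,0.004,0],[0.011,0,0.009,0],[0.016,0,0.014,0],[0.021,0,0.0195,0],[0.0255,0,0.025,0],[0.03,0,0.0305,0],[0.03,0,0.0305,0]]]' 1 20
```

```text
time_s: 25.92
ee_pos: [0.5258, -0.0328, 0.1012]
tcp_rot: [-0.002, 1.0, -0.0, -0.001]
force: [-0.9, -0.0, -0.2]
gripper_width: 0.007
gripper_force: 0.0
```

```bash
cat > bar.py <<'E'
from h import *
from scipy.optimize import brentq
s=robot.sense();c=cam('wrist');im=c[0].max(2)
for u in(175,190,205,300,315):
    d=np.nonzero(im[120:222,u]<45)[0]+120
    if len(d)==0:print(u,'none');continue
    g=np.split(d,np.nonzero(np.diff(d)>1)[0]+1);b=max((k for k in g if 221 not in k),key=len,default=d)
    v=(b[0]+b[-1])/2
    def f(q):
        z=.03+.164*np.sin(q+.48);return onz([[u,v]],z,*c[1:])[0,0]-(.663-.164*np.cos(q+.48))
    try:q=brentq(f,-.4,.9);print(u,b[0],b[-1],'q',round(q,3),'x',.663-.164*np.cos(q+.48))
    except Exception as e:print(u,b[0],b[-1],f(-.2),f(0),f(.5))
E
python3 bar.py
```

```text
175 220 221 q 0.077 x 0.5237732114075073
190 220 221 q 0.076 x 0.5237260697354353
205 220 221 q 0.076 x 0.523684391628789
300 221 221 q 0.077 x 0.5237467003988513
315 221 221 q 0.076 x 0.5237425287941742
```

```bash
python3 -m handwheel '[[[0.002,0,0.003,0],[0.004,0,0.006,0],[0.0055,0,0.009,0],[0.007,0,0.0115,0],[0.0085,0,0.014,0],[0.0085,0,0.014,0]]]' 1 20
python3 - <<'E'
from h import *
c=cam('wrist');im=c[0].max(2)
for u in(175,205,315):print([int(x) for x in im[200:250:2,u]])
E
```

```text
time_s: 26.47
ee_pos: [0.5184, -0.0331, 0.0867]
tcp_rot: [-0.001, 1.0, 0.0, -0.0]
force: [0.3, -0.2, -0.1]
gripper_width: 0.002
gripper_force: 0.0
[116, 113, 113, 116, 119, 117, 118, 118, 104, 26, 27, 29, 29, 31, 35, 39, 38, 39, 39, 39, 41, 40, 40, 39, 40]
[118, 112, 112, 115, 118, 116, 117, 118, 106, 28, 27, 27, 29, 29, 35, 40, 39, 39, 40, 39, 40, 39, 38, 40, 40]
[134, 116, 114, 116, 117, 121, 120, 120, 118, 62, 26, 31, 30, 31, 33, 40, 40, 40, 39, 40, 38, 39, 39, 39, 40]
```

```bash
python3 -m handwheel '[[[0.0005,0,0.002,0],[0.001,0,0.004,0],[0.001,0,0.006,0],[0.001,0,0.006,0]]]' 1 20
```

```text
time_s: 26.85
ee_pos: [0.5176, -0.0332, 0.0827]
tcp_rot: [-0.001, 1.0, -0.001, 0.0]
force: [-5.6, -1.0, 17.4]
gripper_width: 0.006
gripper_force: 8.8
```

The tangential load is about 13 N, above the cover's 2–6 N friction, at exactly the shut height. Lifting away to check the bar position and the other items.

```bash
python3 -m handwheel '[[[0,0,-0.005,0],[0,0,-0.02,0],[0.005,0,-0.045,0],[0.015,0,-0.075,0],[0.03,0,-0.105,0],[0.045,0,-0.13,0],[0.055,0,-0.145,0],[0.06,0,-0.15,0],[0.06,0,-0.15,0],[0.06,0,-0.15,0]]]'; python3 bar.py
python3 - <<'E'
from h import *
for n in('top','scene'):
    c=cam(n);h=cv2.cvtColor(c[0],cv2.COLOR_RGB2HSV)
    for nm,lo,hi in(('green',40,85),('yel',22,35),('red',0,8),('blue',95,160)):
        m=cv2.inRange(h,(lo,110,50),(hi,255,255));k,l,st,ce=cv2.connectedComponentsWithStats(m)
        print(n,nm,[ce[i].round(1).tolist() for i in range(1,k) if 150<st[i,4]<330])
E
```

```text
time_s: 27.68
ee_pos: [0.4584, -0.0337, 0.2308]
tcp_rot: [-0.001, 1.0, -0.0, 0.0]
force: [0.7, 0.4, -0.3]
gripper_width: 0.004
gripper_force: 0.0
175 none
190 220 221 q -0.051 x 0.5138576035316031
205 220 221 q -0.052 x 0.5138067559328474
300 221 221 q -0.049 x 0.5140315720838624
315 221 221 q -0.048 x 0.5140436382599968
top green []
top yel [[145.3, 207.7]]
top red [[470.0, 105.8], [380.8, 172.4]]
top blue []
scene green []
scene yel [[173.7, 153.7]]
scene red [[368.4, 259.2]]
scene blue [[335.9, 138.1]]
```

```bash
python3 -m handwheel '[[[-0.02,0,-0.01,0],[-0.05,0,-0.02,0],[-0.08,0,-0.02,0],[-0.1,0,-0.02,0],[-0.105,0,-0.02,0],[-0.105,0,-0.02,0],[-0.105,0,-0.02,0]]]'; python3 bar.py
python3 - <<'E'
from h import *
c=cam('wrist');im=c[0].max(2);b=(im<45).astype(np.uint8);b[228:]=0
k,l,st,ce=cv2.connectedComponentsWithStats(b)
for i in range(1,k):
    if st[i,4]>300:
        x,y,w,h,_=st[i];print(st[i],[(z,(lambda p:(abs(p[0,1]-p[1,1]).round(4),p.mean(0)[:2].round(4)))(onz([[x,ce[i][1]],[x+w,ce[i][1]]],z,*c[1:]))) for z in(.096,.106,.116,.126)])
# green visible inside?
h=cv2.cvtColor(c[0],cv2.COLOR_RGB2HSV);print('green px',cv2.countNonZero(cv2.inRange(h,(40,110,50),(85,255,255))))
E
```

```text
time_s: 28.42
ee_pos: [0.5618, -0.0327, 0.2503]
tcp_rot: [-0.002, 1.0, 0.0, -0.001]
force: [0.1, -0.5, 0.4]
gripper_width: 0.008
gripper_force: 0.0
175 none
190 140 157 q 0.141 x 0.5296170430981583
205 131 134 q -0.053 x 0.5137278577198988
300 131 135 q -0.049 x 0.5139912352480766
315 131 135 q -0.051 x 0.5138593811089793
[ 177  131  166   28 1353] [(0.096, (np.float64(0.1993), array([ 0.5202, -0.0294]))), (0.106, (np.float64(0.1933), array([ 0.5195, -0.0295]))), (0.116, (np.float64(0.1873), array([ 0.5188, -0.0297]))), (0.126, (np.float64(0.1813), array([ 0.5181, -0.0298])))]
green px 0
```

Run:
```python
from h import *
c=cam('wrist');g=c[0].mean(2).astype(int)
for u in(150,162,355,250):print(u,g[108:176,u].tolist())
for v in(125,131,145,150,155,160):print(v,onz([[162,v]],.084,*c[1:]).round(4)[0],onz([[250,v]],.106,*c[1:]).round(4)[0,0])
```

```text
150 [181, 181, 180, 178, 178, 179, 180, 182, 180, 179, 179, 180, 180, 172, 142, 124, 123, 123, 121, 121, 123, 125, 125, 124, 123, 122, 119, 118, 119, 118, 119, 118, 114, 107, 101, 100, 101, 104, 105, 108, 108, 108, 111, 128, 147, 154, 146, 141, 143, 145, 149, 164, 188, 199, 191, 174, 164, 164, 165, 166, 169, 175, 191, 204, 197, 184, 177, 175]
162 [181, 182, 179, 178, 178, 180, 181, 181, 179, 179, 181, 182, 180, 180, 179, 179, 180, 178, 166, 136, 124, 125, 125, 125, 122, 121, 120, 123, 124, 124, 125, 125, 120, 110, 103, 101, 102, 104, 107, 108, 108, 107, 108, 124, 144, 146, 140, 141, 144, 146, 150, 164, 189, 200, 191, 177, 167, 165, 165, 167, 169, 174, 190, 203, 197, 183, 176, 175]
355 [180, 181, 181, 179, 178, 178, 180, 180, 181, 180, 180, 180, 181, 180, 179, 180, 181, 180, 179, 175, 162, 135, 126, 125, 123, 122, 122, 120, 119, 121, 123, 124, 125, 124, 118, 108, 102, 101, 102, 103, 107, 109, 110, 109, 110, 125, 149, 155, 148, 145, 146, 145, 148, 169, 191, 198, 187, 173, 167, 166, 168, 168, 169, 178, 199, 203, 179, 170]
250 [126, 127, 126, 133, 160, 178, 183, 183, 183, 184, 184, 183, 183, 182, 181, 181, 179, 172, 150, 129, 118, 95, 57, 29, 22, 24, 32, 47, 62, 72, 71, 58, 40, 35, 40, 65, 89, 98, 104, 105, 106, 105, 106, 112, 141, 157, 151, 143, 144, 146, 149, 156, 178, 198, 200, 178, 165, 164, 166, 168, 169, 169, 178, 200, 201, 171, 168, 175]
125 [ 0.5049 -0.1505  0.084 ] 0.5047
131 [ 0.5122 -0.151   0.084 ] 0.5114
145 [ 0.5295 -0.1523  0.084 ] 0.5275
150 [ 0.5358 -0.1528  0.084 ] 0.5333
155 [ 0.5421 -0.1533  0.084 ] 0.5392
160 [ 0.5485 -0.1538  0.084 ] 0.5451
```

The bar centre is at x ≈ 0.5175 (shut predicts 0.517–0.519). The rail meets the rim with no gap, and the robot touches nothing, so I'm handing in.

```bash
python3 -c "
from station import robot
print(robot.sign_off())"
```

```text
the job is handed in; nothing more can be done
None
```

The job is handed in at about 28 s: the green-capped jar stands upright between the two white-capped jars, the cover is fully shut again (the rail meets the rim with no gap), and nothing else was touched, though the arm hid the purple and blue jars in the last check.

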